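# Rejoin a broken clay plaque in the spring cradle

## Task

The lower half of a broken clay plaque sits in the slanted joining cradle. Of the three loose upper halves pick the one whose break mates with it, join it painted face up to the lower half, and leave the pair lying flat on the slanted board, clamped by the spring between the carriage and the blue head stop, break closed all along. Do not ram the clay, and leave the other two halves, the bottle and the brush where they are.

Things in the scene. Friction and masses are not known exactly. Their poses are not given: they have to be found in the camera images.
- top_1: Loose clay upper half, cream, 80 mm (x) by 56 (y) by 22 thick, 0.18 kg, painted face (+z) up. Origin: underside, mid-width, 40 mm from both ends. +x end straight; -x end is the break: straight but for one trapezium notch, 26 mm wide at the mouth, 8 at its floor 16 mm in, centred at y = +9 mm. Brown stripe along its length at y = -16 mm.
- top_2: Loose clay upper half, cream, 80 mm (x) by 56 (y) by 22 thick, 0.18 kg, painted face (+z) up. Origin: underside, mid-width, 40 mm from both ends. +x end straight; -x end is the break: straight but for one trapezium notch, 26 mm wide at the mouth, 8 at its floor 16 mm in, centred at y = -9 mm. Brown stripe along its length at y = +16 mm.
- top_3: Loose clay upper half, cream, 80 mm (x) by 56 (y) by 22 thick, 0.18 kg, painted face (+z) up. Origin: underside, mid-width, 40 mm from both ends. +x end straight; -x end is the break: straight but for one trapezium notch, 26 mm wide at the mouth, 8 at its floor 16 mm in, centred at y = 0. Three brown bands run across it.
- cradle: Fixed joining cradle: foot 200 by 110 mm carrying a white board 200 mm long, 110 wide, no side walls, raised 30 degrees towards the cradle's +x (which points roughly at the robot: the board rises towards it and faces away). Origin: centre of the foot's underside, level axes. The board's surface passes 80 mm above the origin, reaching from 105 mm down the slope from there to 95 mm up it.
- head_stop (a point): Blue head stop: a fixed bar across the board's upper part, 70 mm wide, 14 thick, standing 10 mm above the board's surface. This point is the middle of its lower face, at the surface; axes as the cradle's (level). The joined upper half's straight end bears on this face. It is 70 mm up the slope from the origin of the lower half at rest, 80 mm when the right half is clamped.
- lower_half: Lower half, cream, stripe along y = -16 mm; 62 mm long, 56 wide, 22 thick, on the carriage. x up the slope, z normal to the board. Origin: on the board's surface, mid-width, at the break's straight shoulders. A trapezium tooth stands out to x = +14 mm, centred at y = +9, 24 mm wide at the root, 8 at the tip. Its mate, when joined, has the same axes and its origin at x = +40 mm.
- carriage (a point): Middle of the blue ledge, 70 mm wide and 25 high, under the lower half's lower end, 67 mm down the slope from its origin; axes as the lower half's. Ledge and lower half are one spring carriage sliding 14 mm down the slope to a hard stop that can be felt (spring 5 N at rest, 10 N at the stop). The straight end of the half pushing it clears the head stop only beyond 10 mm, by 4 mm at the stop.
- wash_bottle: White wash bottle with a red cap, 66 mm wide, 170 mm high, standing; a bystander. Origin at the centre of its foot.
- brush: Flat brush 200 mm long lying on the table; a bystander. Origin near its middle, on its underside.
There are look-alikes about, which are no part of the job. Of the things that look like the cradle, take the one that is farthest to the robot's left at the start. What is shaped like the top_1 but orange is not meant.

How it is judged:
By the outcome, as a careful person would: the job done as asked, in the order asked, and still so for the second after the job is handed in, with the robot touching nothing.
It also fails if it takes over 38 s, if anything falls off the work surface, if the arm or the gripper's body presses on something with over 40 N, if the wrist force passes 120 N, or if a joint passes its speed limit or range.

## Robot

A 6-joint arm with a two-finger parallel gripper is mounted at the origin on the work surface. World frame = base frame: x ahead of the robot, y to its left, z up, the work surface at z = 0. Lengths are in m, angles in rad, forces in N, time in s.
With the tool pointing down it reaches from about 0.35 to 0.975 m from the base axis. Payload 17.4 kg.
Tool frame: the origin (TCP) lies on the centre line of the jaws, within the pads' length; the fingertips stand manip.tcp_to_tips ahead of it and the grasp point (between the pads) lies 5 mm behind it (manip.tcp_to_tips is the distance from the TCP to the fingertips, in m); z points along the fingers, y is the line along which they close (so a half turn about z gives the same grasp; the last joint's range is limited). The gripper opens to 85 mm and grips with 20 to 120 N. Pads are 22 mm wide; open, the fingers measure 114 mm over their backs; the gripper's body (76 mm by 85 mm) begins 54 mm behind the grasp point. The pads swing forward as they close: fully open they stand 13 mm farther back than shut.
Start: joints at [1.293, 0.116, 1.442, -0, 1.584, -0.038], TCP at [0.16, 0.656, 0.245] pointing down, gripper open.
Joint ranges: [-2.83, 2.83], [-0.83, 2.19], [0.07, 2.5], [-1.14, 4.28], [0.01, 3], [-2.97, 2.97]. Speed limits (rad/s): [1.89, 1.89, 2.22, 3.14, 3.14, 3.14].

## Interface

Orientations are given as a 3x3 rotation matrix whose columns are the frame's x, y, z axes.
In Python, from workcell import manip gives the robot as it stands.
- The arm moves only by the tool apply_moves, never from a script. Its argument "commands" is a list of rows, each a list of 3 entries, a list of its own where there are three numbers: the opening, from -1 (shut) to 1 (fully open), then the shift along the tool's x, y, z as a fraction of full scale, then the turn, a rotation vector about the tool's x, y, z as a fraction of full scale. A call has 1 to 5 rows; each row is the pose to reach, as a shift and turn from the pose commanded when the call began, along the tool's axes at that moment; what a row does not reach only later rows make up. Full scale, the value 1, is 500 mm for a shift and 90 degrees for a turn. A row lasts 1/8 s, in which the tool goes at most 62.5 mm and 10.7 degrees, less where a joint would pass 70% of its speed; a pose out of reach is approached as far as the arm can. A call with a number of a shift or a turn outside -1 to 1 is refused whole. A call with a gripper value outside its range is refused whole. The fingers move at their own pace and stop on an object; "newtons" is the grip in N (left out, the last holds). Time passes only in rows, so rows that repeat a pose let the fingers close. It gives the time, the measured TCP pose, the force, the opening and the grip force at its end, in the units of the state.
- manip.read_state(): the state, without advancing time (a new reading comes with each control period).
- manip.grab_frame(name): name is "side" or "top"; returns the picture (480x640x3 uint8, blue, green, red); there is no depth.
- manip.camera_model(name): a dict with "K" (3x3 intrinsics, pixels), "k1" (the pictures are not rectified: a ray, as slopes to the right and down, at radius r is drawn at 1 + k1 r^2 times it, then the intrinsics apply), "view" (4x4, takes a point from world to camera coordinates). Camera axes: x right, y up, looking along -z (the intrinsics and any distortion apply to the point x, -y, -z); pixel columns grow to the right and rows downward; lengths in m; the calibration is good to about 2 mm. A picture is of the moment at which its call begins. camera_model takes no time and is no camera call.
- manip.job_done(): hands the job in; it is judged then, once.
Trained networks look in the newest picture that a camera, given by its name, has taken for a name from the list of things; names that differ only in an ending like _2 or _b are one class to them, and where a whole thing is asked for, a point or a joint stands for the part that bears it (a point fixed in the world has none). Each returns a list of dicts, best first, with "confidence" (0 to 1); they miss things now and then, are a little off and sometimes report something else, mostly with a low value. They report only what shows in the picture. A call takes as long as a camera call. They do not tell look-alikes from the thing itself.
- manip.outline_of(camera, query): "pixels" (480x640 bool, what is visible of it) and "extent" ([left, top, right, bottom] in pixels, round what is visible of it).
The state is a dict: "clock": time; "qpos": joint angles; "dq": joint speeds; "effort": joint torques, N m; "eef_pos": TCP position; "orientation": TCP orientation; "wrist_force": force on the tool from outside, world axes, zero at the start; "moment": the same for the moment, N m; "gripper_width": opening from 0.0 (shut) to 1.0 (fully open); "finger_force": force on a finger pad.
Only numpy, scipy, OpenCV 4.12 (cv2) and the standard library are available. Lean on these libraries where they do the work, as an engineer would, in place of code of your own. Each camera call takes 0.05 s, during which the arm holds its last target. There are 200 camera calls.

## Working session

There is one attempt and no reset: what is moved stays moved. The work goes in short steps, Python scripts to look and compute and a tool call to move; the robot and the scene stay as the last step left them, time stands still between calls to the robot, and variables do not carry over. Pictures are saved under pics/ and viewed, at most 10 in all, crops included, and the job is handed in when it is done.

Besides the shell and the picture viewer there is one more tool, called as name([rows], argument=value, ...), one row to a line, values as JSON. apply_moves: Moves the arm, as the interface text tells. Its arguments: {"type":"object","properties":{"commands":{"type":"array"},"newtons":{"type":"number"}},"required":["commands"]}

```bash
ls; mkdir -p pics
python3 - <<'E'
from workcell import manip
import cv2, numpy as np
np.set_printoptions(precision=4,suppress=True)
print(manip.tcp_to_tips)
for n in("side","top"):
    cv2.imwrite(f"pics/{n}0.png",manip.grab_frame(n)); print(n,manip.camera_model(n))
    for q in("top_1","cradle","lower_half","carriage","wash_bottle","brush"):
        for d in manip.outline_of(n,q): print(n,q,round(d["confidence"],2),d["extent"])
print(manip.read_state())
E
```

```text
pics
0.014
side {'K': array([[468.584 ,   0.    , 324.381 ],
       [  0.    , 468.584 , 239.2369],
       [  0.    ,   0.    ,   1.    ]]), 'k1': -0.04332122085536351, 'view': array([[ 0.9282, -0.3716, -0.0203, -0.4824],
       [ 0.2585,  0.6046,  0.7535, -0.2427],
       [-0.2677, -0.7046,  0.6572, -1.154 ],
       [ 0.    ,  0.    ,  0.    ,  1.    ]])}
side top_1 0.85 [369.9, 288.7, 405.5, 315.3]
side top_1 0.79 [327.9, 342.7, 369.0, 373.1]
side top_1 0.68 [427.3, 287.6, 461.2, 317.1]
side top_1 0.65 [297.9, 289.0, 338.4, 314.4]
side cradle 0.87 [211.6, 321.7, 311.4, 411.7]
side cradle 0.74 [272.0, 198.7, 341.4, 252.7]
side lower_half 0.92 [254.2, 322.2, 297.4, 352.4]
side lower_half 0.74 [299.0, 195.1, 333.5, 216.2]
side carriage 0.85 [252.5, 324.4, 296.6, 353.9]
side carriage 0.7 [304.1, 201.3, 334.5, 214.9]
side wash_bottle 0.86 [435.8, 314.9, 471.6, 381.7]
side brush 0.68 [299.2, 169.5, 330.4, 198.6]
top {'K': array([[467.0047,   0.    , 322.4552],
       [  0.    , 467.0047, 247.29  ],
       [  0.    ,   0.    ,   1.    ]]), 'k1': -0.07289404444356669, 'view': array([[ 0.02
[... 665 characters left out ...]
87.2]
top wash_bottle 0.63 [482.6, 180.2, 531.8, 216.6]
top brush 0.84 [154.1, 171.3, 196.5, 247.7]
top brush 0.7 [388.0, 189.5, 422.3, 231.6]
{'clock': 0.7, 'qpos': array([ 1.2932,  0.116 ,  1.4416, -0.    ,  1.584 , -0.0378]), 'dq': array([-0.0006,  0.0009, -0.0003, -0.0016,  0.0008,  0.0001]), 'effort': array([ -0.0014, -73.1498, -63.2599,  -0.    ,  -0.0004,  -0.0001]), 'eef_pos': array([0.1603, 0.6557, 0.2453]), 'orientation': array([[-0.9714,  0.2375,  0.    ],
       [ 0.2375,  0.9714,  0.    ],
       [-0.    ,  0.0001, -1.    ]]), 'wrist_force': array([ 0.2143,  0.4228, -0.4852]), 'moment': array([ 0.0201, -0.0171, -0.0261]), 'finger_force': 0.0, 'gripper_width': 0.9997007018887005}
```

View pics/side0.png

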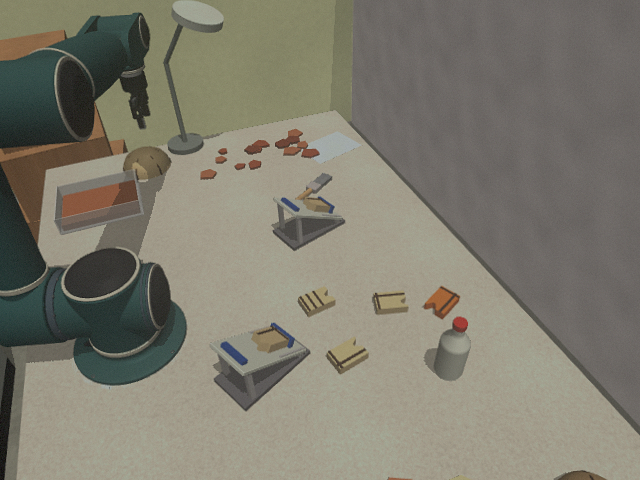

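View pics/top0.png

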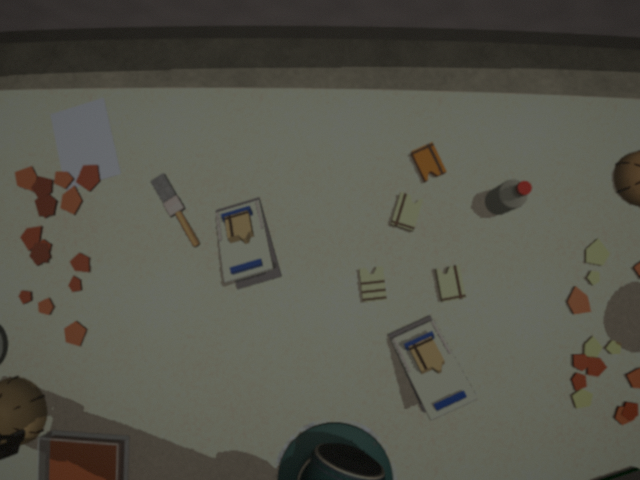

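Run:
```python
import cv2, numpy as np
t=cv2.imread("pics/top0.png");s=cv2.imread("pics/side0.png")
c=lambda im,x,y,w,h,k:cv2.resize(np.clip(im[y:y+h,x:x+w].astype(float)*k,0,255).astype(np.uint8),(400,300),interpolation=cv2.INTER_CUBIC)
cv2.imwrite("pics/z1.png",np.vstack([np.hstack([c(t,385,185,80,60,1.5),c(t,420,255,80,60,1.5)]),np.hstack([c(s,350,272,80,60,1),c(s,310,325,80,60,1)])]))
cv2.imwrite("pics/z2.png",np.hstack([cv2.resize(np.clip(t[190:295,205:285]*1.5,0,255).astype(np.uint8),(400,525),interpolation=cv2.INTER_CUBIC),cv2.resize(s[170:260,265:350],(400,424),interpolation=cv2.INTER_CUBIC) if 0 else cv2.resize(s[160:265,265:345],(400,525),interpolation=cv2.INTER_CUBIC)]))
```

```text
(no output)
```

View pics/z1.png

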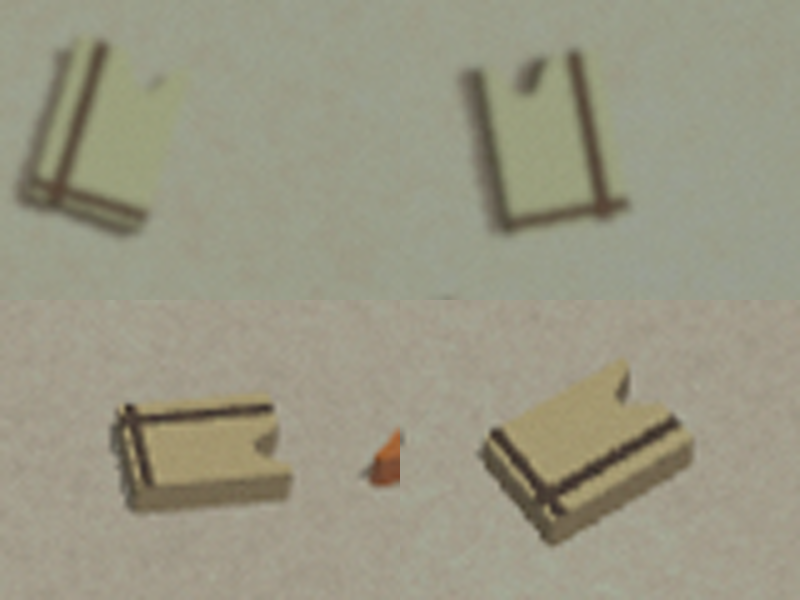

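View pics/z2.png

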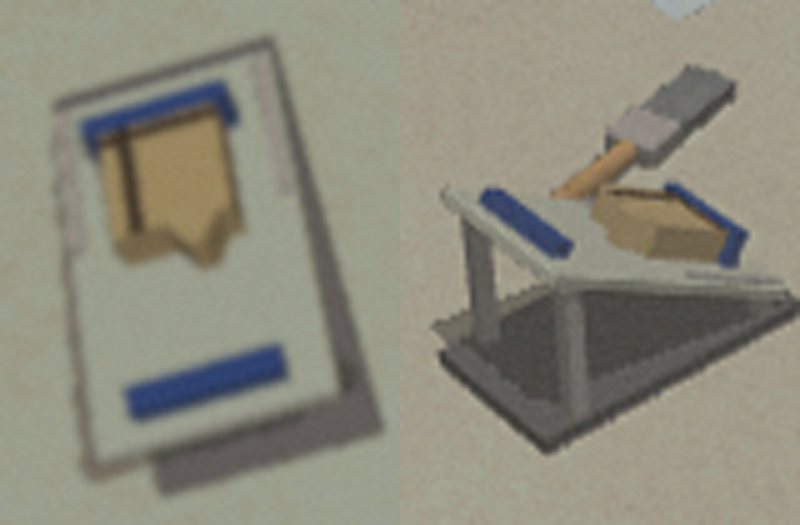

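```bash
cat > fit.py <<'E'
import cv2, numpy as np, json
from scipy.optimize import minimize
from workcell import manip
CAM={n:manip.camera_model(n) for n in("side","top")}
def proj(n,P):
    c=CAM[n];p=np.atleast_2d(P)@c["view"][:3,:3].T+c["view"][:3,3]
    s=np.c_[p[:,0],-p[:,1]]/-p[:,2:]; s=s*(1+c["k1"]*(s**2).sum(1,keepdims=True))
    return s@np.diag(np.diag(c["K"])[:2])+c["K"][:2,2]
def rz(a): c,s=np.cos(a),np.sin(a); return np.array([[c,-s,0],[s,c,0],[0,0,1.]])
def ry(a): c,s=np.cos(a),np.sin(a); return np.array([[c,0,s],[0,1,0],[-s,0,c]])
def prism(poly,z0,z1,R,t,lab):
    """poly CCW; returns list of (label, pts world) sides then top"""
    poly=np.array(poly,float);f=[]
    w=lambda q,z:np.c_[q,np.full(len(q),z)]@R.T+t
    for i in range(len(poly)):
        a,b=poly[i],poly[(i+1)%len(poly)];d=b-a
        nrm=R@np.array([d[1],-d[0],0]);k=np.argmax(np.abs([d[1],d[0]]))
        f.append((lab+"s%d"%round(np.degrees(np.arctan2(-d[0],d[1]))/20),np.r_[w(np.array([a,b]),z0),w(np.array([b,a]),z1)],nrm))
    return f,[(lab+"t",w(poly,z1))]
def box(x0,x1,y0,y1): return [(x0,y0),(x1,y0),(x1,y1),(x0,y1)]
def faces(n,objs):
    V=CAM[n]["view"];cc=-V[:3,:3].T@V[:3,3];out=[]
    for sides,tops in objs:
        s=[(l,p) for l,p,nm in sides if nm@(cc-p.mean(0))>0]
        s.sort(key=lambda q:-np.linalg.norm(cc-q[1].mean(0)))
        out+=s+tops
    return out
S=8
def residual(n,img,objs,roi):
    x0,y0,x1,y1=roi;fs=faces(n,objs);labs=["bg"]+sorted({l for l,_ in fs})
    m=np.zeros(((y1-y0)*S,(x1-x0)*S),np.uint8)
    for l,p in fs:
        q=((proj(n,p)-[x0,y0]+.5)*S-.5)
        cv2.fillPoly(m,[np.round(q*16).astype(np.int32)],labs.index(l),shift=4)
    W=np.stack([cv2.resize((m==i).astype(np.float32),(x1-x0,y1-y0),interpolation=cv2.INTER_AREA).ravel() for i in range(len(labs))],1)
    I=img[y0:y1,x0:x1].reshape(-1,3).astype(float)
    c,*_=np.linalg.lstsq(W,I,rcond=None)
    r=np.abs(I-W@c).sum(1)
    return np.minimum(r,60).mean()
def piece(p):
    x,y,z,a=p;R=rz(a);t=np.array([x,y,z])
    poly=np.array([(40,-28),(40,28),(-40,28),(-40,22),(-24,13),(-24,5),(-40,-4),(-40,-28)])/1e3
    o=prism(poly,0,.022,R,t,"p")
    w=lambda b:np.c_[np.array(b),np.full(4,.022)]@R.T+t
    o[1].extend([("str",w(box(-.04,.04,-.0178,-.0142))),("str",w(box(.034,.0376,-.028,.028)))])
    return [o]
def slope(p):  # board frame at cradle origin: x,y,z,yaw -> R, t of board surface point above origin
    return rz(p[3])@ry(-np.pi/6), np.array([p[0],p[1],p[2]+.08])
def cradle(p):
    R,t=slope(p);s0=p[4]
    L=np.array([(0,-28),(0,-3),(14,5),(14,13),(0,21),(0,28),(-62,28),(-62,-28)])/1e3+[s0,0]
    lo=prism(L,0,.022,R,t,"l")
    w=lambda b:np.c_[np.array(b),np.full(4,.022)]@R.T+t
    lo[1].extend([("str",w(box(s0-.062,s0,-.0178,-.0142)))])
    return [prism(box(-.105,.095,-.055,.055),-.006,0,R,t,"b"),
      prism(box(s0+.07,s0+.084,-.035,.035),0,.010,R,t,"h"),
      prism(box(s0-.072,s0-.062,-.035,.035),0,.025,R,t,"c"),lo]
def fit(model,p0,imgs,rois,step,views=("side","top"),free=None):
    free=list(range(len(p0))) if free is None else free;p0=np.array(p0,float);best=None
    def full(q): p=p0.copy();p[free]=q;return p
    f=lambda q:sum(residual(n,imgs[n],model(full(q)),rois[n]) for n in views)
    q=p0[free]
    for k in range(3):
        st=np.array(step)[free]/(1+k);sx=np.vstack([q]+[q+st*e for e in np.eye(len(q))])
        r=minimize(f,q,method="Nelder-Mead",options=dict(initial_simplex=sx,xatol=1e-5,fatol=1e-4,maxiter=300));q=r.x
    return full(q),r.fun
def overlay(n,img,objs,roi,size):
    x0,y0,x1,y1=roi;k=size[0]/(x1-x0)
    o=cv2.resize(img[y0:y1,x0:x1],size,interpolation=cv2.INTER_CUBIC)
    if n=="top":o=np.clip(o*1.5,0,255).astype(np.uint8)
    for l,p in faces(n,objs):
        q=np.round((proj(n,p)-[x0,y0]+.5)*k-.5).astype(np.int32);cv2.polylines(o,[q],True,(0,0,255) if "t" in l else (0,255,0),1)
    return o
def backproj(n,uv,z):
    f=lambda q:proj(n,[q[0],q[1],z])[0]-uv
    from scipy.optimize import fsolve
    return fsolve(f,[.5,0])
E
cat > run1.py <<'E'
from fit import *
np.set_printoptions(precision=4,suppress=True)
imgs={n:cv2.imread(f"pics/{n}0.png") for n in CAM}
xy=backproj("top",(405,212),.02);print(xy,backproj("side",(388,302),.01))
r={"side":(360,280,415,325),"top":(380,184,430,240)}
best=min((fit(piece,[*xy,0,a],imgs,r,[.006,.006,.004,.1]) for a in(np.pi-.2,np.pi-.45)),key=lambda b:b[1]);print(best)
for v in CAM: print(v,fit(piece,best[0],imgs,r,[.003,.003,.003,.05],[v],[0,1,3]))
xy=backproj("top",(244,240),.08);print(xy)
rc={"side":(265,185,350,256),"top":(208,192,290,295)}
bc=min((fit(cradle,[*xy,0,a,s],imgs,rc,[.006,.006,.004,.1,.008]) for a in(np.pi+.2,np.pi+.4) for s in(-.025,-.01)),key=lambda b:b[1]);print(bc)
for v in CAM: print(v,fit(cradle,bc[0],imgs,rc,[.003,.003,.003,.05,.003],[v],[0,1,3,4]))
np.savez("est.npz",p=best[0],c=bc[0])
A=lambda n,o,r:overlay(n,imgs[n],o,r,(400,300))
ex=lambda c,w:(c[0]-w*2//3,c[1]-w//2,c[0]-w*2//3+w*4//3,c[1]-w//2+w)
cv2.imwrite("pics/ov1.png",np.vstack([np.hstack([A("top",piece(best[0]),ex((405,212),60)),A("side",piece(best[0]),ex((388,302),60))]),
 np.hstack([A("top",cradle(bc[0]),ex((247,243),105)),A("side",cradle(bc[0]),ex((308,222),75))])]))
E
time python3 run1.py
```

```text
[ 0.6364 -0.1501] [ 0.6365 -0.1519]
(array([ 0.6412, -0.1541, -0.0003,  2.8664]), np.float64(22.88999098289989))
side (array([ 0.6412, -0.1541, -0.0003,  2.8665]), np.float64(11.436848349496655))
top (array([ 0.639 , -0.1531, -0.0003,  2.8749]), np.float64(11.11478267565144))
[0.5541 0.22  ]
(array([ 0.5502,  0.2218,  0.0042,  3.4602, -0.006 ]), np.float64(73.14752495060759))
side (array([ 0.5519,  0.2203,  0.0042,  3.4573, -0.0053]), np.float64(51.563502061052645))
top (array([ 0.5498,  0.2224,  0.0042,  3.4588, -0.0057]), np.float64(20.92528583498124))
real	0m39.631s
user	2m27.955s
sys	0m0.230s
```

View pics/ov1.png

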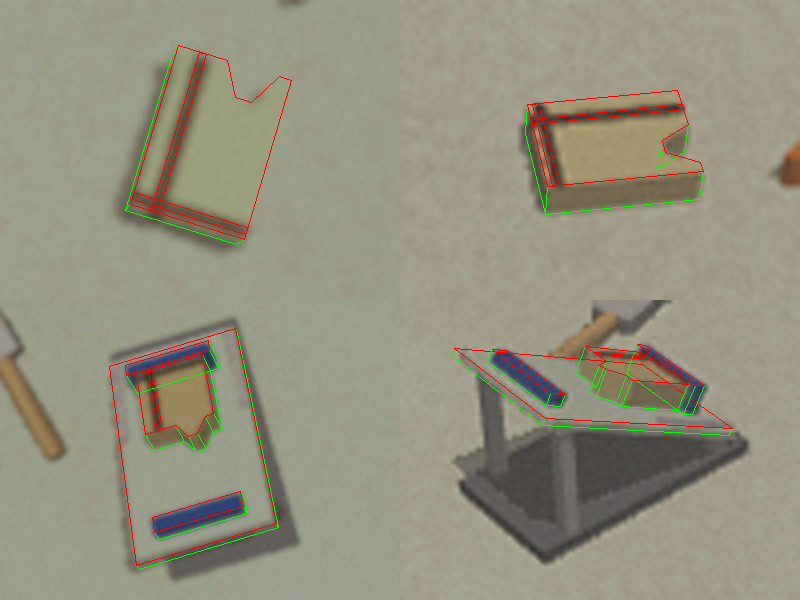

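```bash
cat > plan.py <<'E'
import numpy as np
from scipy.spatial.transform import Rotation as Ro
from workcell import manip
np.set_printoptions(precision=4,suppress=True)
def go(p,R):
    s=manip.read_state();C=s["orientation"]
    print("clock",round(s["clock"],2),"shift",C.T@(np.array(p)-s["eef_pos"])/.5,"turn",Ro.from_matrix(C.T@R).as_rotvec()/(np.pi/2),"F",s["wrist_force"],"w",s["gripper_width"])
a=2.867
RP=np.c_[[np.cos(a),np.sin(a),0],[np.sin(a),-np.cos(a),0],[0,0,-1]]
PP=np.array([.6402,-.1537,0])
E
python3 - <<'E'
from plan import *
go(PP+[0,0,.13],RP)
go(PP+[0,0,.016],RP)
from fit import *
imgs={n:cv2.imread(f"pics/{n}0.png") for n in CAM}
rc={"side":(265,185,350,256),"top":(208,192,290,295)}
c=np.load("est.npz")["c"]
for z in(0,.002,.004):
    c2=c.copy();c2[2]=z
    print(z,*fit(cradle,c2,imgs,rc,[.003,.003,0,.03,.003],free=[0,1,3,4]))
E
```

```text
clock 0.7 shift [-1.3168 -1.3445  0.2306] turn [0.     0.     0.0221] F [ 0.2143  0.4228 -0.4852] w 0.9997007018887005
clock 0.7 shift [-1.3168 -1.3445  0.4586] turn [0.     0.     0.0221] F [ 0.2143  0.4228 -0.4852] w 0.9997007018887005
0 [ 0.5508  0.2232  0.      3.4601 -0.0056] 74.11586594393496
0.002 [ 0.5513  0.2227  0.002   3.4619 -0.0052] 73.5039443888458
0.004 [ 0.5504  0.222   0.004   3.4584 -0.006 ] 73.18295025493373
```

apply_moves([
  [1, [-0.0878, -0.0896, 0], [0, 0, 0]],
  [1, [-0.1756, -0.1793, 0], [0, 0, 0]],
  [1, [-0.2633, -0.2689, 0], [0, 0, 0]],
  [1, [-0.3511, -0.3585, 0], [0, 0, 0]],
  [1, [-0.4389, -0.4482, 0], [0, 0, 0.022]],
], newtons=30)

```text
clock: 1.32
eef_pos: [0.3203, 0.3851, 0.2455]
orientation: [[-0.963, 0.271, 0.001], [0.271, 0.963, 0.0], [-0.0, 0.001, -1.0]]
wrist_force: [0.8, 0.8, 0.4]
gripper_width: 0.998
finger_force: 0.0
```

apply_moves([
  [1, [-0.0878, -0.0896, 0], [0, 0, 0]],
  [1, [-0.1756, -0.1793, 0], [0, 0, 0]],
  [1, [-0.2633, -0.2689, 0], [0, 0, 0]],
  [1, [-0.3511, -0.3585, 0], [0, 0, 0]],
  [1, [-0.4389, -0.4482, 0], [0, 0, 0]],
])

```text
clock: 1.95
eef_pos: [0.4702, 0.1107, 0.2457]
orientation: [[-0.963, 0.271, 0.001], [0.271, 0.963, 0.0], [-0.001, 0.001, -1.0]]
wrist_force: [0.6, 1.4, 0.7]
gripper_width: 0.999
finger_force: 0.0
```

apply_moves([
  [1, [-0.0878, -0.0896, 0], [0, 0, 0]],
  [1, [-0.1756, -0.1793, 0], [0, 0, 0]],
  [1, [-0.2633, -0.2689, 0], [0, 0, 0]],
  [1, [-0.3511, -0.3585, 0.05], [0, 0, 0]],
  [1, [-0.4, -0.42, 0.1], [0, 0, 0]],
])

```text
clock: 2.58
eef_pos: [0.6062, -0.1459, 0.1949]
orientation: [[-0.962, 0.272, 0.001], [0.272, 0.962, -0.0], [-0.001, -0.0, -1.0]]
wrist_force: [-0.4, 0.5, -0.2]
gripper_width: 1.001
finger_force: 0.0
```

```bash
python3 -c "
from plan import *
go(PP+[0,0,.06],RP);go(PP+[0,0,.016],RP)"
```

```text
clock 2.58 shift [-0.0694  0.0035  0.2699] turn [-0.      0.0006 -0.0004] F [-0.3507  0.5022 -0.1722] w 1.0012623317446974
clock 2.58 shift [-0.0693  0.0035  0.3579] turn [-0.      0.0006 -0.0004] F [-0.3507  0.5022 -0.1722] w 1.0012623317446974
```

apply_moves([
  [1, [-0.069, 0.0035, 0.07], [0, 0, 0]],
  [1, [-0.069, 0.0035, 0.17], [0, 0, 0]],
  [1, [-0.069, 0.0035, 0.27], [0, 0, 0]],
  [1, [-0.069, 0.0035, 0.27], [0, 0, 0]],
])

```text
clock: 3.08
eef_pos: [0.637, -0.1508, 0.0566]
orientation: [[-0.963, 0.271, -0.006], [0.271, 0.963, 0.002], [0.007, -0.0, -1.0]]
wrist_force: [0.1, 0.2, 0.4]
gripper_width: 1.0
finger_force: 0.0
```

```bash
python3 -c "
from plan import *
go(PP+[0,0,.016],RP)"
```

```text
clock 3.08 shift [-0.0082 -0.0038  0.0811] turn [-0.     -0.0042  0.0001] F [0.0614 0.2042 0.402 ] w 0.9995029767721134
```

apply_moves([
  [1, [-0.007, -0.004, 0.03], [0, 0, 0]],
  [1, [-0.007, -0.004, 0.06], [0, 0, 0]],
  [1, [-0.007, -0.004, 0.08], [0, 0, 0]],
  [1, [-0.007, -0.004, 0.08], [0, 0, 0]],
])

```text
clock: 3.58
eef_pos: [0.6415, -0.154, 0.0197]
orientation: [[-0.963, 0.271, -0.001], [0.271, 0.963, 0.0], [0.001, -0.0, -1.0]]
wrist_force: [0.3, -0.1, -0.3]
gripper_width: 1.005
finger_force: 0.0
```

```bash
python3 -c "
from plan import *
go(PP+[0,0,.016],RP)"
```

```text
clock 3.58 shift [ 0.0027 -0.      0.0074] turn [-0.     -0.0006  0.0002] F [ 0.3447 -0.0791 -0.2829] w 1.0054967234252827
```

apply_moves([
  [1, [0.002, 0, 0.007], [0, 0, 0]],
  [-1, [0.002, 0, 0.007], [0, 0, 0]],
  [-1, [0.002, 0, 0.007], [0, 0, 0]],
  [-1, [0.002, 0, 0.007], [0, 0, 0]],
  [-1, [0.002, 0, 0.007], [0, 0, 0]],
], newtons=45)

```text
clock: 4.2
eef_pos: [0.6411, -0.1539, 0.0175]
orientation: [[-0.963, 0.271, 0.001], [0.271, 0.963, -0.0], [-0.001, 0.0, -1.0]]
wrist_force: [-1.1, 0.3, 6.4]
gripper_width: 0.644
finger_force: 48.8
```

apply_moves([
  [-1, [0, 0, 0], [0, 0, 0]],
  [-1, [0, 0, 0], [0, 0, 0]],
  [-1, [0, 0, 0], [0, 0, 0]],
])

```text
clock: 4.58
eef_pos: [0.6411, -0.1539, 0.0174]
orientation: [[-0.963, 0.271, 0.001], [0.271, 0.963, -0.0], [-0.001, 0.0, -1.0]]
wrist_force: [-1.5, 0.1, 6.0]
gripper_width: 0.645
finger_force: 48.8
```

```bash
cat >> plan.py <<'E'
def Rz(a): return Ro.from_euler("z",a).as_matrix()
RB=Rz(3.4605)@Ro.from_euler("y",-30,degrees=True).as_matrix()
CT=np.array([.551,.2225,.082]);S0=-.0055
RT=RB@np.diag([1,-1,-1.])
def tgt(xp,h,y=0): return CT+RB@np.array([S0+xp-.0009,y,h+.0174])
def where():
    s=manip.read_state();q=RB.T@(s["eef_pos"]-CT);print("xp,y,h mm",(q-[S0-.0009,0,.0174])*1e3,"F board",RB.T@s["wrist_force"],"M",s["moment"],"rot err",np.degrees(Ro.from_matrix(RT.T@s["orientation"]).as_rotvec()),"ff",s["finger_force"],round(s["clock"],2))
E
python3 -c "
from plan import *
print(tgt(.06,.045))
go([.6411,-.1539,.2],RP)
go(tgt(.06,.10),RT)"
```

```text
[0.5365 0.2177 0.1628]
clock 4.58 shift [-0.0002  0.0001 -0.3651] turn [0.     0.0005 0.0002] F [-1.5079  0.0861  5.9939] w 0.6448495735952205
clock 4.58 shift [ 0.3568  0.6896 -0.3863] turn [ 0.0987  0.3239 -0.3689] F [-1.5079  0.0861  5.9939] w 0.6448495735952205
```

apply_moves([
  [-1, [0, 0, -0.02], [0, 0, 0]],
  [-1, [0, 0, -0.08], [0, 0, 0]],
  [-1, [0, 0, -0.18], [0, 0, 0]],
  [-1, [0, 0, -0.28], [0, 0, 0]],
  [-1, [0, 0, -0.36], [0, 0, 0]],
])

```text
clock: 5.2
eef_pos: [0.6408, -0.1539, 0.1995]
orientation: [[-0.963, 0.271, 0.001], [0.271, 0.963, -0.0], [-0.001, -0.0, -1.0]]
wrist_force: [0.7, 0.6, -1.2]
gripper_width: 0.645
finger_force: 48.2
```

```bash
python3 -c "
from plan import *
go(tgt(.06,.10),RT)"
```

```text
clock 5.2 shift [ 0.3564  0.6897 -0.0224] turn [ 0.0986  0.3243 -0.369 ] F [ 0.7354  0.6108 -1.2399] w 0.6453637883245422
```

apply_moves([
  [-1, [0.035, 0.07, -0.015], [0.0, 0.03, -0.03]],
  [-1, [0.09, 0.17, -0.04], [0.02, 0.08, -0.09]],
  [-1, [0.14, 0.27, -0.05], [0.04, 0.14, -0.15]],
  [-1, [0.19, 0.37, -0.06], [0.055, 0.18, -0.2]],
  [-1, [0.24, 0.47, -0.06], [0.07, 0.23, -0.26]],
])

```text
clock: 5.82
eef_pos: [0.5885, 0.1065, 0.2279]
orientation: [[-0.922, -0.147, -0.358], [-0.125, 0.989, -0.084], [0.366, -0.033, -0.93]]
wrist_force: [1.3, -0.1, -1.3]
gripper_width: 0.644
finger_force: 48.3
```

```bash
python3 -c "
from plan import *
go(tgt(.06,.10),RT)"
```

```text
clock 5.83 shift [0.0048 0.2458 0.0308] turn [ 0.0287  0.0927 -0.1072] F [ 1.2522 -0.1454 -1.2774] w 0.6441977369859004
```

apply_moves([
  [-1, [0.003, 0.08, 0.01], [0.01, 0.03, -0.035]],
  [-1, [0.005, 0.17, 0.02], [0.02, 0.07, -0.08]],
  [-1, [0.005, 0.23, 0.03], [0.029, 0.093, -0.107]],
  [-1, [0.005, 0.246, 0.031], [0.029, 0.093, -0.107]],
  [-1, [0.005, 0.246, 0.031], [0.029, 0.093, -0.107]],
])

```text
clock: 6.45
eef_pos: [0.5634, 0.2248, 0.2096]
orientation: [[-0.824, -0.311, -0.474], [-0.269, 0.95, -0.156], [0.499, -0.001, -0.867]]
wrist_force: [-0.3, -0.5, -1.2]
gripper_width: 0.638
finger_force: 48.3
```

```bash
cat > run2.py <<'E'
from plan import *
from fit import *
import sys
where();go(tgt(.06,.03),RT)
im={n:manip.grab_frame(n) for n in CAM}
for n in CAM: cv2.imwrite(f"pics/{n}{sys.argv[1]}.png",im[n])
s=manip.read_state();Rt=s["orientation"]@np.diag([1,-1,-1]);t=s["eef_pos"]-Rt@[-.0009,0,.0174]
poly=np.array([(40,-28),(40,28),(-40,28),(-40,22),(-24,13),(-24,5),(-40,-4),(-40,-28)])/1e3
P=[prism(poly,0,.022,Rt,t,"p")]
C=cradle([.551,.2225,.002,3.4605,-.0055])
cv2.imwrite(f"pics/ov{sys.argv[1]}.png",np.hstack([overlay("top",im["top"],C+P,(200,190,290,302),(400,498)),overlay("side",im["side"],C+P,(262,158,352,270),(400,498))]))
E
python3 run2.py 2
```

```text
xp,y,h mm [59.3195  1.6744 99.3323] F board [-0.248   0.3529 -1.1953] M [ 0.0424 -0.337   0.0311] rot err [-0.0362 -0.0758  0.1726] ff 48.30572247505188 6.45
clock 6.45 shift [0.0016 0.0033 0.1387] turn [ 0.0004  0.0008 -0.0019] F [-0.2529 -0.4551 -1.1592] w 0.6383188249579169
```

View pics/ov2.png

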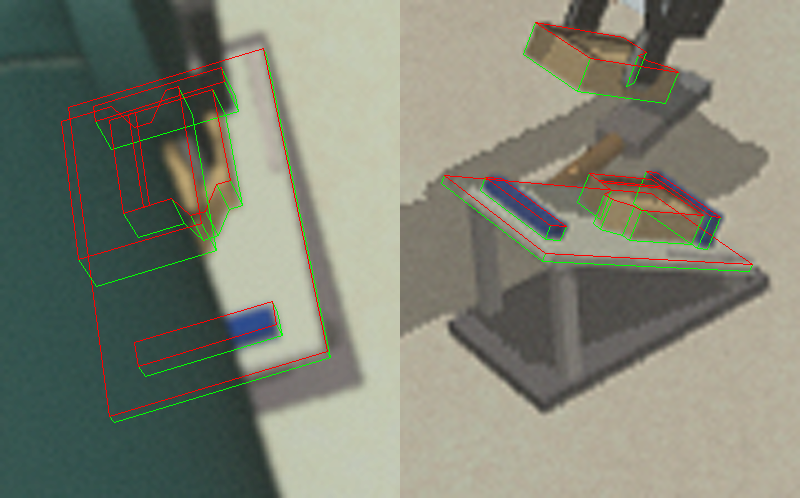

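apply_moves([
  [-1, [0.0016, 0.0033, 0.05], [0, 0, -0.002]],
  [-1, [0.0016, 0.0033, 0.1], [0, 0, -0.002]],
  [-1, [0.0016, 0.0033, 0.14], [0, 0, -0.002]],
  [-1, [0.0016, 0.0033, 0.155], [0, 0, -0.002]],
  [-1, [0.0016, 0.0033, 0.155], [0, 0, -0.002]],
])

```text
clock: 7.18
eef_pos: [0.5257, 0.2137, 0.143]
orientation: [[-0.823, -0.313, -0.474], [-0.271, 0.95, -0.155], [0.499, 0.001, -0.867]]
wrist_force: [-0.1, 0.0, -1.4]
gripper_width: 0.641
finger_force: 48.3
```

```bash
python3 -c "
from plan import *
where();go(tgt(.06,.013),RT)"
```

```text
xp,y,h mm [60.1458  0.4509 22.0143] F board [-0.6408 -0.0227 -1.2338] M [ 0.0766 -0.3521  0.0367] rot err [-0.0673 -0.0636  0.0185] ff 48.266066908836365 7.17
clock 7.17 shift [-0.0003  0.0009  0.018 ] turn [ 0.0007  0.0007 -0.0002] F [-0.0659  0.0021 -1.3889] w 0.6407813922434131
```

apply_moves([
  [-1, [0, 0.0009, 0.004], [0, 0, 0]],
  [-1, [0, 0.0009, 0.008], [0, 0, 0]],
  [-1, [0, 0.0009, 0.012], [0, 0, 0]],
  [-1, [0, 0.0009, 0.012], [0, 0, 0]],
])

```text
clock: 7.68
eef_pos: [0.5224, 0.2137, 0.1373]
orientation: [[-0.822, -0.314, -0.475], [-0.272, 0.95, -0.156], [0.5, 0.001, -0.866]]
wrist_force: [-0.8, -0.0, -2.6]
gripper_width: 0.64
finger_force: 48.3
```

```bash
python3 -c "
from plan import *
where()"
```

```text
xp,y,h mm [59.97   -0.595  15.4831] F board [-0.6108 -0.2289 -2.6493] M [ 0.1546 -0.3543  0.0045] rot err [-0.0434 -0.027  -0.0273] ff 48.266369104385376 7.67
```

apply_moves([
  [-1, [0, 0, 0.002], [0, 0, 0]],
  [-1, [0, 0, 0.004], [0, 0, 0]],
  [-1, [0, 0, 0.004], [0, 0, 0]],
])

```text
clock: 8.05
eef_pos: [0.5215, 0.2134, 0.1356]
orientation: [[-0.823, -0.313, -0.475], [-0.272, 0.95, -0.156], [0.499, 0.001, -0.866]]
wrist_force: [1.3, -0.3, -1.6]
gripper_width: 0.644
finger_force: 48.3
```

```bash
python3 -c "
from plan import *
where()"
```

```text
xp,y,h mm [59.9531 -0.575  13.5299] F board [-1.7696  0.727  -0.8398] M [ 0.1156 -0.3709 -0.0124] rot err [-0.0484 -0.0336 -0.0247] ff 48.266483545303345 8.05
```

apply_moves([
  [-1, [-0.01, -0.001, 0], [0, 0, 0]],
  [-1, [-0.02, -0.001, 0], [0, 0, 0]],
  [-1, [-0.03, -0.001, 0], [0, 0, 0]],
  [-1, [-0.034, -0.001, 0], [0, 0, 0]],
  [-1, [-0.034, -0.001, 0], [0, 0, 0]],
])

```text
clock: 8.68
eef_pos: [0.5357, 0.2175, 0.1269]
orientation: [[-0.822, -0.313, -0.475], [-0.272, 0.95, -0.156], [0.5, 0.001, -0.866]]
wrist_force: [-0.0, -0.6, -2.5]
gripper_width: 0.647
finger_force: 48.3
```

```bash
python3 -c "
from plan import *
where()"
```

```text
xp,y,h mm [42.8112 -0.0736 13.4733] F board [-1.0976  0.6024 -2.3013] M [ 0.1798 -0.3723 -0.0125] rot err [-0.045  -0.0195 -0.0237] ff 48.266401290893555 8.68
```

apply_moves([
  [-1, [-0.004, 0, 0], [0, 0, 0]],
  [-1, [-0.008, 0, 0], [0, 0, 0]],
  [-1, [-0.008, 0, 0], [0, 0, 0]],
])

```text
clock: 9.05
eef_pos: [0.5389, 0.2186, 0.1253]
orientation: [[-0.822, -0.313, -0.475], [-0.272, 0.95, -0.156], [0.5, 0.001, -0.866]]
wrist_force: [-1.9, -0.2, -0.0]
gripper_width: 0.642
finger_force: 48.5
```

```bash
python3 -c "
from plan import *
where()"
```

```text
xp,y,h mm [39.0973 -0.0829 13.7055] F board [ 1.6233 -0.3896 -0.99  ] M [-0.1341  0.2708 -0.0839] rot err [-0.0465 -0.0104 -0.0229] ff 48.502816557884216 9.05
```

apply_moves([
  [-1, [-0.004, 0, 0], [0, 0, 0]],
  [-1, [-0.008, 0, 0], [0, 0, 0]],
  [-1, [-0.012, 0, 0], [0, 0, 0]],
  [-1, [-0.012, 0, 0], [0, 0, 0]],
])

```text
clock: 9.55
eef_pos: [0.5439, 0.2202, 0.1221]
orientation: [[-0.822, -0.313, -0.475], [-0.272, 0.95, -0.156], [0.5, 0.001, -0.866]]
wrist_force: [-4.4, -0.7, 3.1]
gripper_width: 0.645
finger_force: 48.6
```

```bash
python3 -c "
from plan import *
where()"
```

```text
xp,y,h mm [32.9172 -0.0648 13.6438] F board [ 5.3376 -0.6712  0.5214] M [-0.3542  0.5418 -0.0984] rot err [-0.0442 -0.0252 -0.0216] ff 48.62132012844086 9.55
```

apply_moves([
  [-1, [-0.004, 0, 0], [0, 0, 0]],
  [-1, [-0.008, 0, 0], [0, 0, 0]],
  [-1, [-0.01, 0, 0], [0, 0, 0]],
  [-1, [-0.01, 0, 0], [0, 0, 0]],
])

```text
clock: 10.05
eef_pos: [0.5479, 0.2215, 0.1198]
orientation: [[-0.822, -0.313, -0.475], [-0.272, 0.95, -0.156], [0.5, 0.001, -0.866]]
wrist_force: [-6.2, -2.3, 4.5]
gripper_width: 0.641
finger_force: 48.6
```

```bash
python3 -c "
from plan import *
where()"
```

```text
xp,y,h mm [28.1504 -0.0433 13.6938] F board [8.0086 0.2411 0.5887] M [-0.509   0.8754 -0.1298] rot err [-0.0449 -0.0085 -0.0189] ff 48.58729898929596 10.05
```

apply_moves([
  [-1, [-0.002, 0, 0], [0, 0, 0]],
  [-1, [-0.004, 0, 0], [0, 0, 0]],
  [-1, [-0.004, 0, 0], [0, 0, 0]],
])

```text
clock: 10.42
eef_pos: [0.5494, 0.222, 0.1188]
orientation: [[-0.822, -0.313, -0.475], [-0.272, 0.95, -0.156], [0.5, 0.001, -0.866]]
wrist_force: [-6.4, -3.0, 4.7]
gripper_width: 0.641
finger_force: 48.6
```

```bash
python3 run2.py 3
```

```text
xp,y,h mm [26.2146 -0.0339 13.6725] F board [8.4421 0.8494 0.5034] M [-0.5574  0.9732 -0.1556] rot err [-0.0418  0.0014 -0.0174] ff 48.59961211681366 10.43
clock 10.43 shift [ 0.0676 -0.     -0.0327] turn [ 0.0005 -0.      0.0002] F [-6.4371 -3.0199  4.657 ] w 0.6413498593981868
```

View pics/ov3.png

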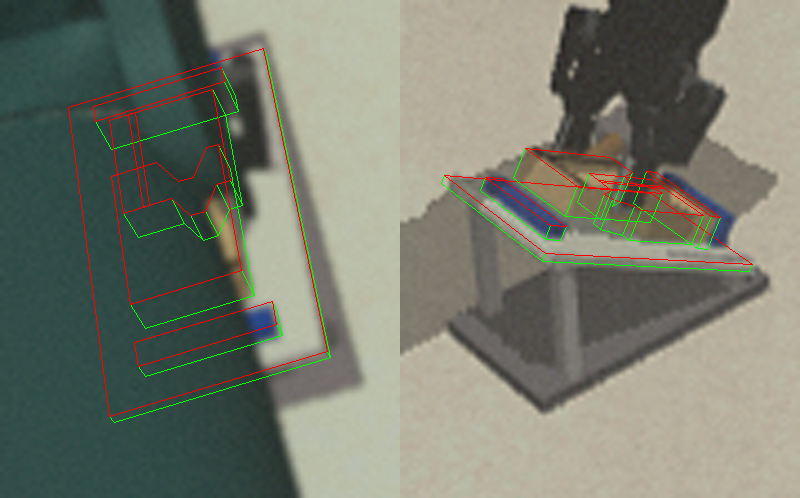

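apply_moves([
  [-1, [-0.001, 0, 0.004], [0, 0, 0]],
  [-1, [-0.001, 0, 0.008], [0, 0, 0]],
  [-1, [-0.001, 0, 0.01], [0, 0, 0]],
  [-1, [-0.001, 0, 0.01], [0, 0, 0]],
])

```text
clock: 11.02
eef_pos: [0.5477, 0.2215, 0.1147]
orientation: [[-0.823, -0.314, -0.474], [-0.272, 0.95, -0.156], [0.499, 0.001, -0.866]]
wrist_force: [-4.6, -1.4, 7.3]
gripper_width: 0.642
finger_force: 48.9
```

```bash
python3 -c "
from plan import *
where()"
```

```text
xp,y,h mm [25.7589 -0.0806  9.1774] F board [ 7.7645 -0.0732  3.8919] M [-0.519   0.8611 -0.1525] rot err [-0.0396 -0.0511 -0.0222] ff 48.908191323280334 11.03
```

apply_moves([
  [-1, [0, 0, 0.003], [0, 0, 0]],
  [-1, [0, 0, 0.006], [0, 0, 0]],
  [-1, [0, 0, 0.006], [0, 0, 0]],
])

```text
clock: 11.4
eef_pos: [0.5463, 0.221, 0.1121]
orientation: [[-0.823, -0.313, -0.474], [-0.272, 0.95, -0.156], [0.499, 0.001, -0.866]]
wrist_force: [-4.6, -2.0, 7.8]
gripper_width: 0.641
finger_force: 48.9
```

```bash
python3 -c "
from plan import *
where()"
```

```text
xp,y,h mm [25.7437 -0.04    6.1373] F board [8.1985 0.5106 4.2269] M [-0.5254  0.9436 -0.1484] rot err [-0.0409 -0.0502 -0.0156] ff 48.900237679481506 11.4
```

apply_moves([
  [-1, [0, 0, 0.003], [0, 0, 0]],
  [-1, [0, 0, 0.006], [0, 0, 0]],
  [-1, [0, 0, 0.008], [0, 0, 0]],
  [-1, [0, 0, 0.008], [0, 0, 0]],
])

```text
clock: 11.9
eef_pos: [0.5444, 0.2204, 0.1086]
orientation: [[-0.823, -0.314, -0.474], [-0.272, 0.95, -0.156], [0.499, 0.001, -0.866]]
wrist_force: [-4.6, -1.6, 7.6]
gripper_width: 0.643
finger_force: 48.9
```

```bash
python3 -c "
from plan import *
where()"
```

```text
xp,y,h mm [25.7531 -0.0912  2.19  ] F board [8.0237 0.1167 4.1583] M [-0.53    0.9244 -0.1427] rot err [-0.0417 -0.0534 -0.0224] ff 48.91469478607178 11.9
```

apply_moves([
  [-1, [0, 0, 0.002], [0, 0, 0]],
  [-1, [0, 0, 0.002], [0, 0, 0]],
])

```text
clock: 12.15
eef_pos: [0.5439, 0.2202, 0.1078]
orientation: [[-0.823, -0.313, -0.474], [-0.272, 0.95, -0.156], [0.499, 0.001, -0.866]]
wrist_force: [-5.2, -1.7, 7.9]
gripper_width: 0.644
finger_force: 49.0
```

```bash
python3 -c "
from plan import *
where()"
```

```text
xp,y,h mm [25.7664 -0.0585  1.2215] F board [ 8.6571 -0.0294  4.1408] M [-0.499   0.9175 -0.1152] rot err [-0.0425 -0.0503 -0.0185] ff 48.98014962673187 12.15
```

apply_moves([
  [-1, [0, 0, 0.002], [0, 0, 0]],
  [-1, [0, 0, 0.002], [0, 0, 0]],
])

```text
clock: 12.4
eef_pos: [0.5436, 0.2201, 0.1072]
orientation: [[-0.823, -0.313, -0.474], [-0.272, 0.95, -0.156], [0.499, 0.001, -0.867]]
wrist_force: [-4.3, -1.8, 9.7]
gripper_width: 0.643
finger_force: 49.2
```

```bash
python3 -c "
from plan import *
where()"
```

```text
xp,y,h mm [25.7106 -0.0762  0.52  ] F board [8.8734 0.3948 6.1004] M [-0.4977  0.9664 -0.2154] rot err [-0.0466 -0.0849 -0.0167] ff 49.1752552986145 12.4
```

apply_moves([
  [-1, [0, 0, 0.002], [0, 0, 0]],
  [-1, [0, 0, 0.002], [0, 0, 0]],
])

```text
clock: 12.65
eef_pos: [0.5436, 0.2201, 0.1071]
orientation: [[-0.824, -0.313, -0.473], [-0.272, 0.95, -0.155], [0.497, 0.001, -0.867]]
wrist_force: [-0.1, -1.0, 15.8]
gripper_width: 0.642
finger_force: 49.9
```

```bash
python3 -c "
from plan import *
where()"
```

```text
xp,y,h mm [25.7009 -0.0663  0.4439] F board [ 8.2094  0.9794 13.4573] M [-0.4573  1.0836 -0.2561] rot err [-0.0502 -0.1661 -0.0176] ff 49.92236316204071 12.65
```

apply_moves([
  [-1, [0.002, 0, -0.001], [0, 0, 0]],
  [-1, [0.004, 0, -0.001], [0, 0, 0]],
  [-1, [0.004, 0, -0.001], [0, 0, 0]],
])

```text
clock: 13.02
eef_pos: [0.5422, 0.2197, 0.108]
orientation: [[-0.824, -0.313, -0.473], [-0.272, 0.95, -0.155], [0.497, 0.001, -0.867]]
wrist_force: [0.2, -0.4, 11.0]
gripper_width: 0.641
finger_force: 49.5
```

```bash
python3 -c "
from plan import *
where()"
```

```text
xp,y,h mm [27.4302 -0.0823  0.469 ] F board [5.4362 0.4442 9.605 ] M [-0.2656  0.5361 -0.2726] rot err [-0.053  -0.1684 -0.0164] ff 49.496946930885315 13.03
```

apply_moves([
  [-1, [0.002, 0, 0], [0, 0, 0]],
  [-1, [0.002, 0, 0], [0, 0, 0]],
])

```text
clock: 13.28
eef_pos: [0.5414, 0.2194, 0.1085]
orientation: [[-0.824, -0.313, -0.473], [-0.272, 0.95, -0.155], [0.497, 0.001, -0.868]]
wrist_force: [0.5, 0.1, 9.9]
gripper_width: 0.643
finger_force: 49.5
```

```bash
python3 -c "
from plan import *
where()"
```

```text
xp,y,h mm [28.3763 -0.0867  0.4727] F board [4.513  0.0499 8.826 ] M [-0.2153  0.4423 -0.1863] rot err [-0.0532 -0.1783 -0.0187] ff 49.48871612548828 13.28
```

apply_moves([
  [-1, [0.001, 0, 0], [0, 0, 0]],
  [-1, [0.001, 0, 0], [0, 0, 0]],
])

```text
clock: 13.52
eef_pos: [0.541, 0.2193, 0.1086]
orientation: [[-0.824, -0.313, -0.473], [-0.272, 0.95, -0.155], [0.497, 0.001, -0.868]]
wrist_force: [0.9, 1.1, 10.4]
gripper_width: 0.642
finger_force: 49.5
```

```bash
python3 -c "
from plan import *
where()"
```

```text
xp,y,h mm [28.8228 -0.0781  0.4175] F board [ 4.17   -0.766   9.5682] M [-0.1661  0.3597 -0.2339] rot err [-0.0527 -0.179  -0.0169] ff 49.53231453895569 13.53
```

apply_moves([
  [-1, [0.001, 0, 0], [0, 0, 0]],
  [-1, [0.001, 0, 0], [0, 0, 0]],
])

```text
clock: 13.78
eef_pos: [0.5406, 0.2192, 0.1089]
orientation: [[-0.824, -0.313, -0.472], [-0.272, 0.95, -0.155], [0.497, 0.001, -0.868]]
wrist_force: [2.2, 1.4, 9.5]
gripper_width: 0.642
finger_force: 49.5
```

```bash
python3 -c "
from plan import *
where()"
```

```text
xp,y,h mm [29.2973 -0.1057  0.4628] F board [ 2.5628 -0.5995  9.5193] M [-0.177   0.3114 -0.2506] rot err [-0.0555 -0.1882 -0.0205] ff 49.53022599220276 13.78
```

apply_moves([
  [-1, [0.001, 0, 0], [0, 0, 0]],
  [-1, [0.001, 0, 0], [0, 0, 0]],
])

```text
clock: 14.02
eef_pos: [0.5404, 0.2191, 0.1091]
orientation: [[-0.824, -0.313, -0.472], [-0.272, 0.95, -0.155], [0.497, 0.001, -0.868]]
wrist_force: [5.6, 1.7, 7.9]
gripper_width: 0.646
finger_force: 49.5
```

```bash
python3 -c "
from plan import *
where()"
```

```text
xp,y,h mm [29.5566 -0.0987  0.4757] F board [-1.1286  0.1497  9.7399] M [ 0.0087 -0.1749 -0.2796] rot err [-0.0552 -0.2264 -0.0171] ff 49.473992586135864 14.03
```

apply_moves([
  [-1, [0.001, 0, 0], [0, 0, 0]],
  [-1, [0.001, 0, 0], [0, 0, 0]],
])

```text
clock: 14.28
eef_pos: [0.5404, 0.2191, 0.1091]
orientation: [[-0.825, -0.313, -0.471], [-0.273, 0.95, -0.154], [0.496, 0.001, -0.869]]
wrist_force: [9.3, 3.5, 6.2]
gripper_width: 0.641
finger_force: 49.5
```

```bash
python3 -c "
from plan import *
where()"
```

```text
xp,y,h mm [29.6077 -0.1031  0.4786] F board [-5.4923 -0.3578 10.3672] M [ 0.2829 -0.9446 -0.2999] rot err [-0.0591 -0.2957 -0.0145] ff 49.45763111114502 14.28
```

apply_moves([
  [-1, [-0.001, 0, 0], [0, 0, 0]],
  [-0.2, [-0.001, 0, 0], [0, 0, 0]],
  [1, [-0.001, 0, 0], [0, 0, 0]],
  [1, [-0.001, 0, 0], [0, 0, 0]],
  [1, [-0.001, 0, 0], [0, 0, 0]],
])

```text
clock: 14.9
eef_pos: [0.5394, 0.2188, 0.1078]
orientation: [[-0.822, -0.314, -0.475], [-0.272, 0.95, -0.156], [0.5, 0.001, -0.866]]
wrist_force: [0.1, -0.4, 0.4]
gripper_width: 1.0
finger_force: 0.0
```

apply_moves([
  [1, [0, 0, 0], [0, 0, 0]],
  [1, [0, 0, 0], [0, 0, 0]],
  [1, [0, 0, 0], [0, 0, 0]],
])

```text
clock: 15.28
eef_pos: [0.5394, 0.2188, 0.1081]
orientation: [[-0.822, -0.314, -0.475], [-0.272, 0.95, -0.156], [0.499, 0.001, -0.866]]
wrist_force: [0.3, -0.5, 0.6]
gripper_width: 1.001
finger_force: 0.0
```

```bash
python3 -c "
from plan import *
where();print(manip.read_state()['gripper_width'])"
```

```text
xp,y,h mm [29.9494 -0.1044 -0.9074] F board [0.1979 0.5953 0.5782] M [ 0.0962 -0.2188 -0.0011] rot err [-0.0475 -0.0333 -0.0256] ff 0.0 15.28
1.0011729424425437
```

Retract along the normal, then move clear of the cameras.

apply_moves([
  [1, [0, 0, -0.03], [0, 0, 0]],
  [1, [0, 0, -0.1], [0, 0, 0]],
  [1, [0, 0, -0.2], [0, 0, 0]],
  [1, [0, 0.05, -0.26], [0, 0, 0]],
  [1, [0, 0.15, -0.28], [0, 0, 0]],
])

```text
clock: 15.9
eef_pos: [0.5839, 0.312, 0.2324]
orientation: [[-0.825, -0.311, -0.472], [-0.271, 0.95, -0.154], [0.497, 0.001, -0.868]]
wrist_force: [0.3, 0.8, -1.1]
gripper_width: 1.001
finger_force: 0.0
```

apply_moves([
  [1, [0, 0.1, 0], [0, 0, 0]],
  [1, [0, 0.2, 0], [0, 0, 0]],
  [1, [0, 0.3, 0], [0, 0, 0]],
  [1, [0, 0.4, 0], [0, 0, 0]],
  [1, [0, 0.4, 0], [0, 0, 0]],
])

```text
clock: 16.52
eef_pos: [0.5183, 0.5047, 0.23]
orientation: [[-0.822, -0.317, -0.474], [-0.275, 0.948, -0.157], [0.499, 0.001, -0.866]]
wrist_force: [0.0, 0.4, 0.7]
gripper_width: 1.002
finger_force: 0.0
```

```bash
cat > run3.py <<'E'
from plan import *
from fit import *
im={n:manip.grab_frame(n) for n in CAM}
for n in CAM: cv2.imwrite(f"pics/{n}4.png",im[n])
R,t=slope([.551,.2225,.002,3.4605]);L=np.load("est.npz")
f=lambda a,k:cv2.resize(np.clip(a*k,0,255).astype(np.uint8),(400,525),interpolation=cv2.INTER_CUBIC)
cv2.imwrite("pics/fin.png",np.hstack([f(im["top"][190:295,205:285],1.5),f(im["side"][160:265,265:345],1)]))
print(manip.read_state()["clock"])
E
python3 run3.py
```

```text
16.625
```

View pics/fin.png

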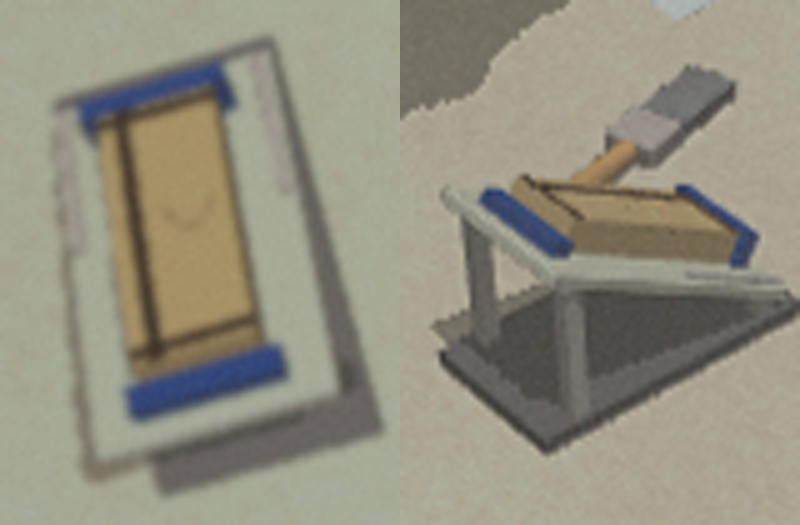

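The final picture shows the pair flat and clamped between the carriage and the head stop. The stripe runs continuously, about (125,120) to (150,350) in the crop. The break is closed, with only the notch's small tip gap showing near (190,215).

```bash
python3 -c "
from workcell import manip
print(manip.job_done())"
```

```text
the job is handed in; nothing more can be done
None
```

I joined top_1 to the lower half, painted face up. The pair lies flat, clamped between the spring carriage and the blue head stop with the break closed in both camera views. I handed the job in at about 16.6 s; no verdict came back.

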